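# Find the tired slide clip on the spring tester

## Task

The bench tester holds three identical-looking microscope slide clips, each clamped at its far end. Working from left to right, gently press the free tip of each clip down until it rests firmly on its stop screw for a moment (no more than about 10 N beyond what the spring itself needs) and feel how stiff it is; one clip is tired and clearly softer than the other two. Then slide the pointer along its slideway until it points at the soft clip, and leave the small things round the tester alone.

Things in the scene. Friction and masses are not known exactly. Their poses are not given: they have to be found in the camera images.
- tester: Bench tester, fixed: aluminium plate 160 x 290 x 12 mm, with three clips in a row at y = 70 (left), 0 (middle) and -70 mm (right). Origin on the worktop; x points from the slideway at the front to the clamps at the rear, y to the left along the row, z up. Plate spans x -95 to 65, y -145 to 145 mm. Each clip's clamp block, 34 x 34 mm, stands at x 26 to 60 mm, top at 54 mm above the worktop.
- pointer (a joint): Pointer on its slideway along the tester's front (tester x = -75 mm), m: 0 at the right end (tester y = -120 mm), grows to the left up to 0.24; tester y of the pointer = value - 0.120. Starts parked near the right end, slides with light friction (about 1.5 N), stays where left.
- pointer_grip (a point): Middle of the pointer's upright black grip fin, 50 mm above the worktop: fin 22 mm along the tester's x, 12 mm along its y, from 27 to 67 mm above the worktop; below it a foot 30 x 30 mm, top at 27 mm. A short steel needle on the foot points to +x, at the clips. The slideway's end stops are 22 mm high.
- dish_1: Petri dish, 59 mm across, 16 mm high, left of the tester; bystander.
- forceps: Forceps, 17 x 132 x 9 mm, right of the tester; bystander.
- oil_bottle: Small bottle, 29 mm across, 59 mm high, behind the tester; bystander.
- tip_left (a point): Where the left clip's rivet top is at rest, 47 mm above the worktop: the place to press, straight down. The clip is a spring-steel leaf 13 mm wide, 1.5 mm thick, running level 74 mm from its clamp to the front; the round rivet, 11 mm across, sits on its free end, 62 mm from the clamp. This point is fixed to the tester and does not follow the leaf. The clips look alike; any may be the soft one.
- tip_middle (a point): The same for the middle clip. A sound clip pushes back with about 0.9 N per mm at its rivet, the soft one with about 0.4 N per mm. Under each rivet stands a rubber-tipped stop screw, set to its own untold height: a rivet goes down 5 to 11 mm before the leaf meets its screw, and from there the push-back rises much more steeply (some 5 N per mm or more).
- tip_right (a point): The same for the right clip.

How it is judged:
By the outcome, as a careful person would: the job done as asked, in the order asked, and still so for the second after the job is handed in, with the robot touching nothing.
It also fails if it takes over 72 s, if anything falls off the work surface, if the arm or the gripper's body presses on something with over 40 N, if the wrist force passes 120 N, or if a joint passes its speed limit or range.

## Robot

A 7-joint arm with a two-finger parallel gripper is mounted at the origin on a cart in front of the work surface, level with it; the furniture and walls round the work are solid. World frame = base frame: x ahead of the robot, y to its left, z up, the work surface at z = 0. Lengths are in m, angles in rad, forces in N, time in s.
With the tool pointing down it reaches from about 0.425 to 0.825 m from the base axis. Payload 3.6 kg.
Tool frame: the origin (TCP) lies where the fingers leave the gripper's body, on its centre line; the fingertips stand 73 mm ahead of it and the grasp point (between the pads) lies 54 mm ahead of it; x points along the fingers, y is the direction in which the jaws open and shut, and the axes are right-handed (so a half turn about x gives the same grasp; the last joint's range is limited). The gripper opens to 85 mm and grips with 20 to 120 N. Pads are 22 mm wide; open, the fingers measure 114 mm over their backs; the gripper's body (76 mm by 85 mm) begins 54 mm behind the grasp point. The pads swing forward as they close: fully open they stand 13 mm farther back than shut.
Start: joints at [1.264, 0.615, -0.013, 1.423, 0.008, 1.103, -0.04], TCP at [0.18, -0.625, 0.304] pointing down, gripper open.
Joint ranges: [-3.12, 3.12], [-0.3, 2.06], [-1.34, 1.32], [0.26, 2.42], [-1.36, 4.5], [0.01, 1.98], [-2.84, 2.84]. Speed limits (rad/s): [2.79, 2.79, 3.14, 3.14, 3.14, 3.14, 3.14].

## Interface

Orientations are given as a unit quaternion [x, y, z, w].
In Python, from station import arm, snapshot, camera_info, ticket gives the robot as it stands. Calls block until the motion is done:
- arm.movep(position, orientation): joint-space move of the TCP to a pose.
- arm.line_to(position, velocity=0.15, ori=None): straight line of the TCP; ori=None keeps the orientation; velocity is the mean speed in m/s.
- arm.move_j(angles): joint-space move.
- arm.move_gripper(opening, effort=None): opening from 0.0 (shut) to 1.0 (fully open); effort is the grip in N (None keeps the last); returns when the fingers have stopped.
- arm.pause(seconds).
- arm.ik(position, orientation): joint angles nearest the present ones, or None.
- snapshot(name): name is "scene" or "top" or "wrist"; returns the picture (384x512x3 uint8, blue, green, red); there is no depth.
- camera_info(name): a dict with "fx", "fy", "cx", "cy" (pixels), "R" (3x3) and "t" (3): a world point X has camera coordinates R X + t; the wrist camera has in their place "T_tool_cam" (4x4, takes a point from camera to tool coordinates, whose origin is the TCP and whose axes are the tool frame's). Camera axes: x right, y down, z forward; pixel columns grow to the right and rows downward; lengths in m; the calibration is good to about 2 mm. The wrist camera is an equidistant fisheye: a pixel r from the principal point sees the ray r / f radians off the axis. A picture is of the moment at which its call begins: read the wrist's pose just before it. camera_info takes no time and is no camera call.
A pose or a line that the arm cannot do raises arm.MotionError and nothing moves.
- ticket.finish_job(): hands the job in, once; it reports no verdict.
Readings, each from a call of its own:
- arm.read_time(): time.
- arm.read_joint_positions(): joint angles.
- arm.read_dq(): joint speeds.
- arm.read_effort(): joint torques, N m.
- arm.read_tool_pos(): TCP position.
- arm.read_eef_rot(): TCP orientation.
- arm.read_ft_force(): force on the tool from outside, world axes, zero at the start.
- arm.read_wrist_torque(): the same for the moment, N m.
- arm.read_opening(): opening from 0.0 (shut) to 1.0 (fully open).
Only numpy, scipy, OpenCV 4.12 (cv2) and the standard library are available. Lean on these libraries where they do the work, as an engineer would, in place of code of your own. Each camera call takes 0.05 s, during which the arm holds its last target. There are 200 camera calls.

## Working session

There is one attempt and no reset: what is moved stays moved. The work goes in short steps, each a Python script; the robot and the scene stay as the last script left them, time stands still between calls to the robot, and variables do not carry over. Pictures are saved under pics/ and viewed, about 8 in all and at most 12, crops included, and the job is handed in when it is done.

```bash
mkdir -p pics; ls
python3 - <<'E'
from station import arm, snapshot, camera_info
import cv2,numpy as np
for n in("scene","top"):
    im=snapshot(n); cv2.imwrite(f"pics/{n}0.png",im); c=camera_info(n)
    print(n,c)
a=cv2.imread("pics/scene0.png");b=cv2.imread("pics/top0.png")
cv2.imwrite("pics/top0b.png",cv2.resize(b,(800,600)))
print(arm.read_time(),arm.read_tool_pos(),arm.read_eef_rot(),arm.read_ft_force())
E
```

```text
pics
scene {'fx': 416.6157346330095, 'fy': 416.6157346330095, 'cx': 259.4311331637015, 'cy': 190.5269229091808, 'R': array([[ 0.90769022, -0.41940796,  0.01397935],
       [-0.24661675, -0.560093  , -0.79087041],
       [ 0.33952708,  0.7144178 , -0.61182397]]), 't': array([-0.55284999,  0.22810578,  0.78019619])}
top {'fx': 363.7400917417957, 'fy': 363.7400917417957, 'cx': 251.23672064625276, 'cy': 190.75115820621744, 'R': array([[-2.06161576e-02, -9.99785247e-01, -2.10583233e-03],
       [-9.95065549e-01,  2.07232106e-02, -9.70314432e-02],
       [ 9.70542450e-02,  9.50256742e-05, -9.95279089e-01]]), 't': array([0.02448803, 0.63806361, 0.89775782])}
0.1 [ 0.18000964 -0.62403978  0.3028733 ] [-0.70002489 -0.09978192  0.7002635  -0.09818227] [ 0.19536218 -0.6766439  -0.97876815]
```

View pics/top0b.png

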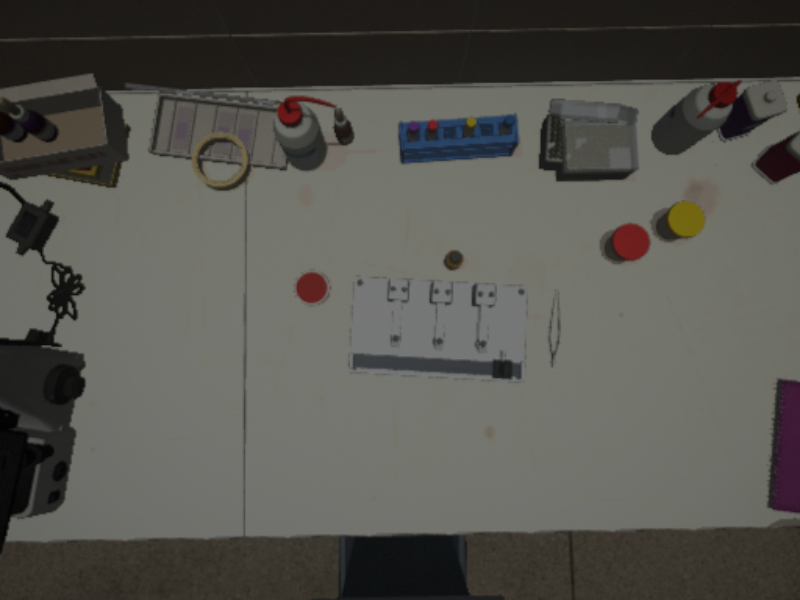

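View pics/scene0.png

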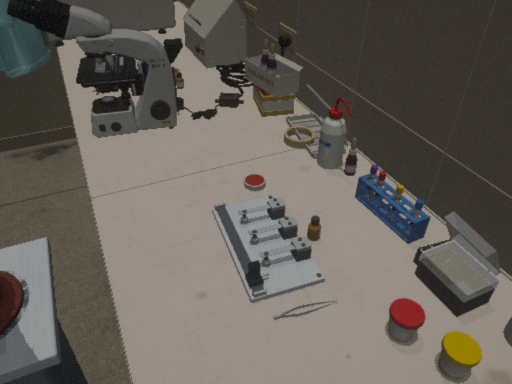

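The top view shows the tester with corners near (355,277), (527,285), (523,381) and (349,373) in the 800-wide picture. The pointer is at (502,368) and the rivets are at (395,340), (438,342) and (482,345). The bystanders are clear of it. I'll take a rough pose from this and refine it with the wrist camera.

```bash
cat > h.py <<'E'
from station import arm, snapshot, camera_info
import cv2,numpy as np
from scipy.spatial.transform import Rotation as Rn
def ray(n,uv,z,pose=None):
    c=camera_info(n); uv=np.array(uv,float)
    d=np.array([(uv[0]-c['cx'])/c['fx'],(uv[1]-c['cy'])/c['fy'],1.])
    if n=='wrist':
        r=np.hypot(d[0],d[1]); d=np.array([d[0]/r*np.sin(r),d[1]/r*np.sin(r),np.cos(r)]) if r>1e-9 else d
        T=c['T_tool_cam'];p,q=pose;R=Rn.from_quat(q).as_matrix()
        o=R@T[:3,3]+p; d=R@T[:3,:3]@d
    else:
        o=-c['R'].T@c['t']; d=c['R'].T@d
    return o+d*(z-o[2])/d[2]
def fit(P,Q): # 2D rigid P(tester)->Q(world)
    P=np.array(P);Q=np.array(Q)[:,:2];a=P-P.mean(0);b=Q-Q.mean(0)
    th=np.arctan2((a[:,0]*b[:,1]-a[:,1]*b[:,0]).sum(),(a*b).sum())
    R=np.array([[np.cos(th),-np.sin(th)],[np.sin(th),np.cos(th)]]);t=Q.mean(0)-R@P.mean(0)
    return th,t,np.linalg.norm(Q-(P@R.T+t),axis=1)
def down(yaw): # tool x down, tool y (jaws) along world angle yaw
    y=np.array([np.cos(yaw),np.sin(yaw),0]);x=np.array([0,0,-1.])
    return Rn.from_matrix(np.c_[x,y,np.cross(x,y)]).as_quat()
E
python3 - <<'E'
from h import *
print(Rn.from_quat(arm.read_eef_rot()).as_matrix().round(2).tolist(), camera_info('wrist'))
s=.64
P=[[.065,.145],[.065,-.145],[-.095,-.145],[-.095,.145]]
px=[(355,277),(527,285),(523,381),(349,373)]
Q=[ray('top',np.array(p)*s,.012) for p in px]
print(fit(P,Q))
Q2=[ray('top',np.array(p)*s,.047) for p in [(395,340),(438,342),(482,345)]]
print(fit([[-.036,.07],[-.036,0],[-.036,-.07]],Q2))
for n,p,z in(('dish',(312,288),.016),('bottle',(455,259),.059),('forc',(555,328),.009)):print(n,ray('top',np.array(p)*s,z))
th,t,_=fit(P,Q); p=[*t,.30]
for k in (0,np.pi/2,-np.pi/2,np.pi): print(k,arm.ik(p,down(th+k)))
E
```

```text
[[-0.0, 0.28, -0.96], [0.0, -0.96, -0.28], [-1.0, -0.0, 0.0]] {'fx': 297.3186396354542, 'fy': 297.3186396354542, 'cx': 255.53141163216873, 'cy': 190.93819538305817, 'T_tool_cam': array([[-4.88439772e-04, -3.25816925e-01,  9.45432754e-01,
        -7.04652924e-02],
       [ 9.99999875e-01, -5.38037265e-05,  4.98088885e-04,
        -1.85899186e-04],
       [-1.11417983e-04,  9.45432879e-01,  3.25816910e-01,
        -8.54919425e-02],
       [ 0.00000000e+00,  0.00000000e+00,  0.00000000e+00,
         1.00000000e+00]])}
(np.float64(-0.07010411111299245), array([ 0.60275239, -0.06482628]), array([0.0020089 , 0.00026545, 0.002738  , 0.0009938 ]))
(np.float64(-0.07793724863462123), array([ 0.60035798, -0.062989  ]), array([0.00090545, 0.00072728, 0.00042249]))
dish [0.65949258 0.14495509 0.016     ]
bottle [ 0.69620582 -0.08961431  0.059     ]
forc [ 0.58490259 -0.25789749  0.009     ]
0 [ 0.35236569  0.58585781 -0.46823848  1.55393177  0.28829902  1.07096268
 -0.25775584]
1.5707963267948966 [ 0.52344942  0.65778062 -0.78909467  1.54827359  0.49651885  1.14530738
  1.13108322]
-1.5707963267948966 [ 0.12331396  0.54982686 -0.08504997  1.5618977   0.05173597  1.03206987
 -1.61670933]
3.141592653589793 [-0.5153609   0.79090907  1.13371517  1.58284886 -0.74421519  1.25621931
 -2.46513825]
```

Run:
```python
from h import *
th=-.075;arm.movep([.602,-.064,.30],down(th-np.pi/2))
pose=(arm.read_tool_pos(),arm.read_eef_rot());im=snapshot('wrist')
cv2.imwrite('pics/w1raw.png',im);np.save('w1.npy',np.r_[pose[0],pose[1]])
arm.move_gripper(0.0,30)
cv2.imwrite('pics/w1.png',cv2.resize(im,(800,600),interpolation=cv2.INTER_CUBIC))
print(arm.read_time(),pose,arm.read_ft_force())
```

```text
3.4083 (array([ 0.60190552, -0.06550557,  0.29999184]), array([ 0.7065831 , -0.02762384, -0.70657659, -0.0269588 ])) [ 0.5088807  -0.04579511 -0.40082385]
```

View pics/w1.png

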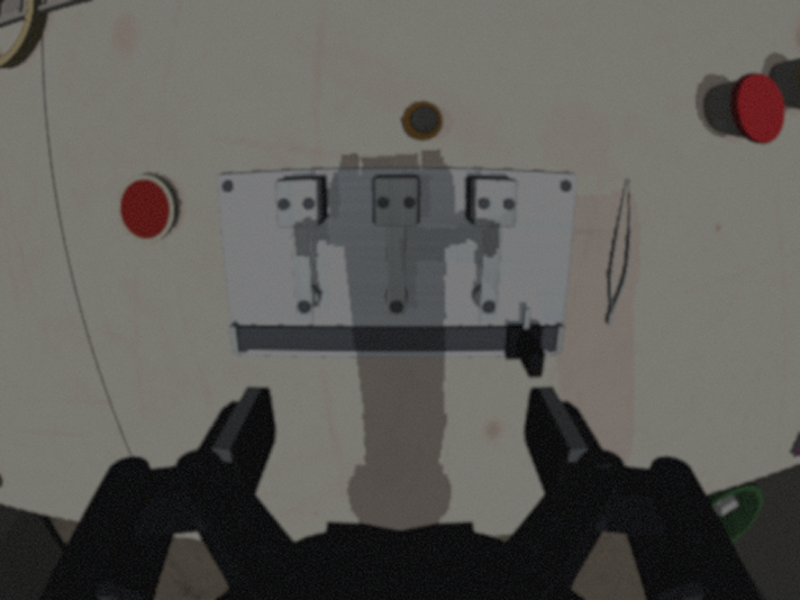

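The wrist view shows the rivets at (304,306), (397,306) and (488,306). The plate corners are at about (220,173), (575,173), (562,354) and (236,354), and the needle is at (524,315). I'll refine the rivets with a dark-blob mask and then fit.

Run:
```python
from h import *
im=cv2.imread('pics/w1raw.png');d=np.load('w1.npy');pose=(d[:3],d[3:])
g=cv2.cvtColor(im,cv2.COLOR_BGR2GRAY);W=[];s=.64
for u,v in((304,306),(397,306),(488,306)):
    u*=s;v*=s;x0,y0=int(u)-7,int(v)-7;c=g[y0:y0+15,x0:x0+15]
    m=(c<c.min()+25).astype(np.uint8);n,l,st,ce=cv2.connectedComponentsWithStats(m)
    k=1+st[1:,4].argmax();p=ce[k]+[x0,y0];W.append(ray('wrist',p,.047,pose));print(p,st[k,4],W[-1])
print('rivets',fit([[-.036,.07],[-.036,0],[-.036,-.07]],W))
Q=[ray('wrist',np.array(p)*s,.012,pose) for p in[(220,173),(575,173),(562,354),(236,354)]]
P=[[.065,.145],[.065,-.145],[-.095,-.145],[-.095,.145]]
print('plate',fit(P,Q))
th,t,_=fit(P,Q)
n=ray('wrist',np.array((524,315))*s,.025,pose)[:2]-t
print('needle tester',np.array([[np.cos(th),np.sin(th)],[-np.sin(th),np.cos(th)]])@n)
```

```text
[194.28888889 195.86666667] 45 [0.57540652 0.0089393  0.047     ]
[253.39655172 195.79310345] 58 [ 0.57020885 -0.06028352  0.047     ]
[312.39534884 195.93023256] 43 [ 0.56461264 -0.12917994  0.047     ]
rivets (np.float64(-0.07799046788383444), array([ 0.60596658, -0.06297953]), array([0.0006844 , 0.00017171, 0.00078206]))
plate (np.float64(-0.07568484689285264), array([ 0.60562778, -0.06466925]), array([0.00231061, 0.00348417, 0.00135324, 0.00089677]))
needle tester [-0.05186632 -0.1026752 ]
```

```bash
cat >> h.py <<'E'
TH=-.0770;T0=np.array([.6055,-.0636])
def W(x,y): return np.array([[np.cos(TH),-np.sin(TH)],[np.sin(TH),np.cos(TH)]])@[x,y]+T0
Q=down(TH-np.pi/2)
E
python3 - <<'E'
from h import *
arm.movep([*W(-.036,.07),.16],Q);arm.line_to([*W(-.036,.07),.130],.1)
pose=(arm.read_tool_pos(),arm.read_eef_rot());im=snapshot('wrist')
cv2.imwrite('pics/w2.png',cv2.resize(im[150:384,130:400],(800,693))[:600]);cv2.imwrite('pics/w2raw.png',im)
cv2.imwrite('pics/s2.png',cv2.resize(snapshot('scene')[170:310,190:340],(750,600),interpolation=cv2.INTER_CUBIC))
print(arm.read_time(),pose,W(-.036,.07),arm.read_ft_force(),arm.read_opening())
E
```

```text
4.6417 (array([0.57564945, 0.00822349, 0.13065143]), array([ 0.70707375, -0.0277088 , -0.70606067, -0.02751824])) [0.57499134 0.00896185] [ 0.11148673 -0.96341147  0.45644934] -0.0025763282877310613
```

View pics/w2.png

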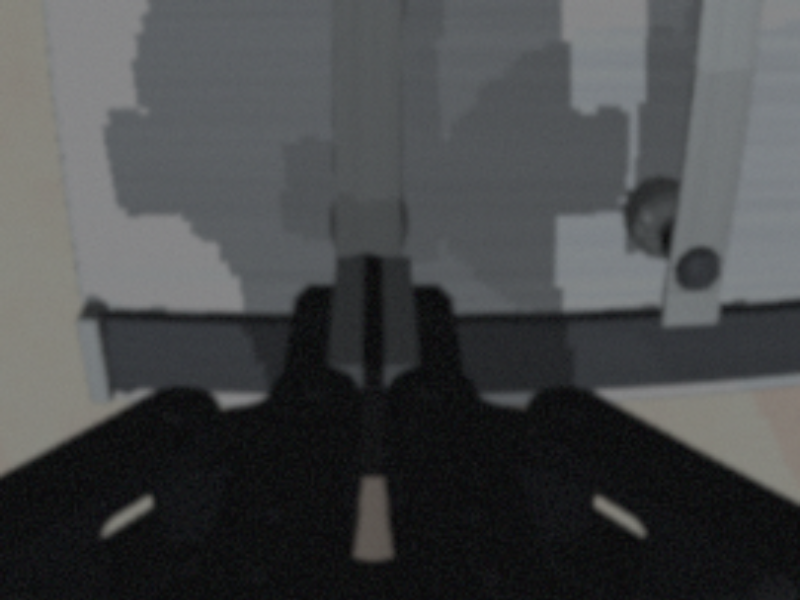

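View pics/s2.png

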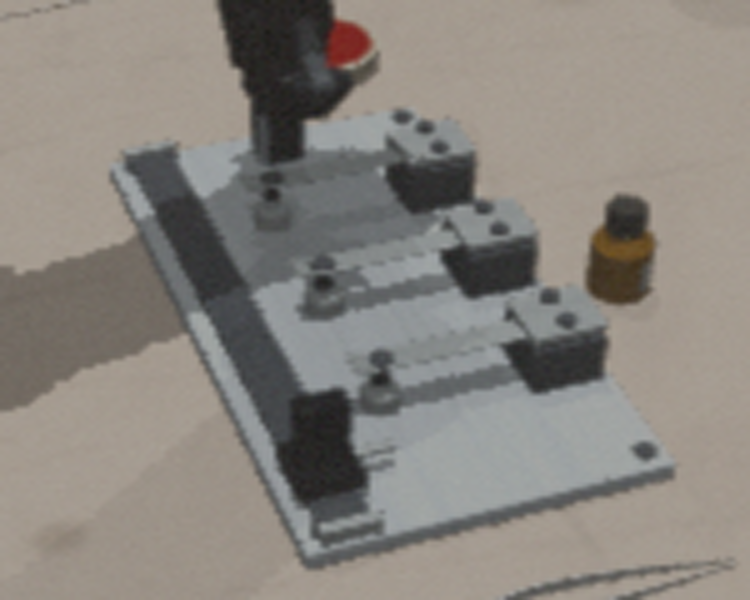

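The tip is centred on the left clip to within about 1 mm, and the pointer is parked near tester y -0.10. Next I press in 0.5 mm steps, fitting the force as it goes.

```bash
cat >> h.py <<'E'
def fz(n=6): 
    a=[]
    for _ in range(n): a.append(arm.read_ft_force()[2]);arm.pause(.01)
    return np.mean(a)
def press(y,name):
    xy=W(-.036,y);arm.line_to([*xy,.130],.12);arm.pause(.3);f0=fz(10);D=[]
    z=.1225
    while z>.105:
        arm.line_to([*xy,z],.03);arm.pause(.05)
        D.append((arm.read_tool_pos()[2],fz()-f0));A=np.array(D)
        c=np.where(A[:,1]>.5)[0]
        if len(c):
            dep=A[c[0],0]-A[:,0]; m=(dep>=0)&(dep<4.2)
            if dep[-1]>3:
                k,b=np.polyfit(dep[m],A[m,1],1);ex=A[-1,1]-(k*dep[-1]+b)
                if ex>5: break
        if A[-1,1]>17: break
        z-=.0005
    arm.pause(.7);h=fz(10)-f0
    print(name,'t',arm.read_time(),'hold F',h,'k',k,'excess',ex,'b',b);print((A*[1000,1]).round(2).tolist())
    arm.line_to([*xy,.130],.08)
    print('residual',fz(10)-f0)
E
python3 -c "
from h import *
print(fz(10),fz(10));press(.07,'left')"
```

```text
0.05349115268615864 -0.3950142516401946Traceback (most recent call last):
  File "<string>", line 3, in <module>
    print(fz(10),fz(10));press(.07,'left')
                         ~~~~~^^^^^^^^^^^^
  File "h.py", line 44, in press
    print(name,'t',arm.read_time(),'hold F',h,'k',k,'excess',ex,'b',b);print((A*[1000,1]).round(2).tolist())
                                                  ^
UnboundLocalError: cannot access local variable 'k' where it is not associated with a value
```

```bash
python3 -c "
from h import *
print(arm.read_time(),arm.read_tool_pos(),arm.read_ft_force(),fz(20))
cv2.imwrite('pics/s3.png',cv2.resize(snapshot('scene')[170:310,190:340],(750,600),interpolation=cv2.INTER_CUBIC))"
```

```text
16.875 [0.57517932 0.00904598 0.11041129] [-5.0353987   0.78130937 19.09953841] 19.251363045292244
```

View pics/s3.png

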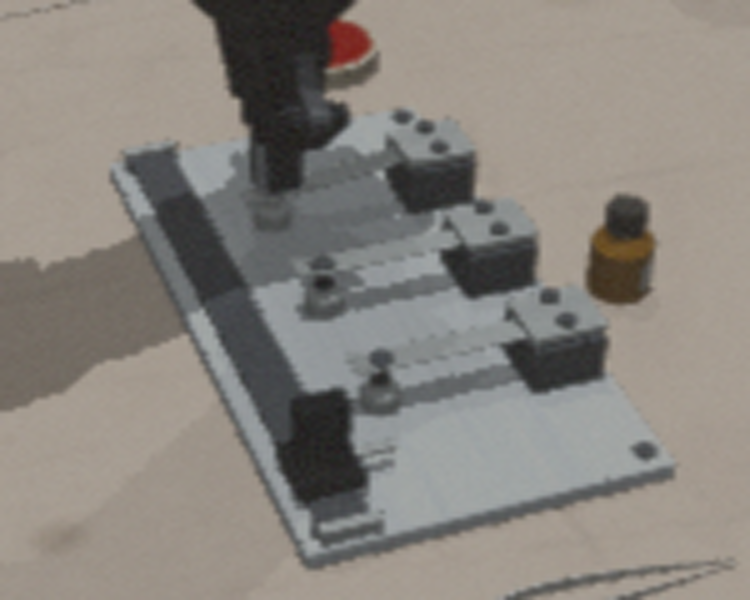

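The force reached about 19 N before my rule caught it, so the contact logic missed. I'll back off in steps while logging the unloading curve.

```bash
python3 -c "
from h import *
p=arm.read_tool_pos();xy=W(-.036,.07);D=[]
z=.1105
while z<.1245:
    z+=.0007 
    arm.line_to([*xy,z],.03);arm.pause(.03);D.append((z*1e3,arm.read_tool_pos()[2]*1e3,*arm.read_ft_force()[[0,1]],fz()))
print(np.array(D).round(2).tolist());arm.line_to([*xy,.13],.1);print(fz(10),arm.read_time())"
```

```text
[[111.2, 111.74, -1.02, -0.34, 6.47], [111.9, 112.18, -0.55, 0.11, 6.11], [112.6, 112.81, -0.91, 0.47, 5.54], [113.3, 113.42, -0.52, -0.02, 5.26], [114.0, 113.99, -0.77, 0.37, 4.8], [114.7, 114.67, -1.08, 0.4, 3.98], [115.4, 115.34, -1.02, 0.04, 3.32], [116.1, 116.06, 0.09, 0.7, 2.73], [116.8, 116.73, -1.39, 0.39, 1.81], [117.5, 117.44, 0.51, 0.32, 1.58], [118.2, 118.15, 0.71, -0.37, 0.99], [118.9, 118.84, 1.3, -0.28, 0.68], [119.6, 119.52, 0.89, -0.71, 0.27], [120.3, 120.32, 0.03, -0.33, -0.49], [121.0, 121.03, -0.36, -0.13, 0.37], [121.7, 121.73, 0.13, -0.4, -0.14], [122.4, 122.43, 1.1, 0.37, 0.37], [123.1, 123.14, -1.0, 0.43, 0.07], [123.8, 123.84, 0.36, 0.39, -0.08], [124.5, 124.55, -0.65, -0.08, -0.14]]
0.010301479306575326 24.1
```

The bug was mine: depth was in metres in the stop rule. The unloading curve puts left at about 0.82 N/mm, so it is sound. Its stop came at about 8 mm, and the press went roughly 11 N past the spring force. I'll fix the rule and use finer steps near the stop.

```bash
python3 - <<'E'
s=open('h.py').read();i=s.index('def press')
open('h.py','w').write(s[:i]+'''def press(y,name):
    xy=W(-.036,y);arm.line_to([*xy,.130],.15);arm.pause(.2);f0=fz(10);D=[];z=.1205;ex=k=b=0
    def step(z):
        arm.line_to([*xy,z],.03);arm.pause(.08);D.append((119.7-1e3*arm.read_tool_pos()[2],fz()-f0))
    while z>.1075:
        step(z);A=np.array(D);d=A[:,0];m=(d>.5)&(d<4.9)
        if d[-1]>4.7:
            k,b=np.polyfit(d[m],A[m,1],1);ex=A[-1,1]-(k*d[-1]+b)
            if ex>3: break
        if A[-1,1]>13 or (d[-1]<4.7 and A[-1,1]>7): break
        z-=.001 if z>.1152 else .0004
    arm.pause(.2)
    if fz()-f0-(k*D[-1][0]+b)<4.5: z-=.0002;step(z)
    arm.pause(.6);d=119.7-1e3*arm.read_tool_pos()[2];h=fz(10)-f0
    print(name,'hold F',h,'depth',d,'k',k,'b',b,'excess',h-k*d-b);print(np.array(D).round(2).tolist())
    arm.line_to([*xy,.130],.1);print('residual',fz(10)-f0,arm.read_time())
''')
E
python3 -c "
from h import *
press(0,'middle')"
```

```text
middle hold F 9.183497785582412 depth 10.614981994818166 k 0.41039669173141285 b -0.0839107173347599 excess 4.911055009455284
[[-0.76, 0.11], [0.14, 0.19], [1.16, 0.27], [2.17, 0.82], [3.19, 1.58], [4.17, 1.39], [5.15, 2.05], [5.57, 2.32], [5.98, 2.2], [6.37, 2.29], [6.78, 2.52], [7.16, 3.18], [7.56, 2.73], [7.95, 2.9], [8.38, 2.77], [8.75, 3.43], [9.14, 3.39], [9.54, 3.96], [9.95, 3.84], [10.25, 5.07], [10.41, 6.6], [10.57, 8.23], [10.6, 9.08]]
residual 0.21926848104706598 35.4167
```

Middle is soft at 0.41 N/mm, with about 4.9 N past the spring on its stop. Now the right clip.

```bash
python3 -c "
from h import *
press(-.07,'right')
arm.line_to([*W(-.036,-.07),.20],.3)
arm.move_gripper(.45)
arm.line_to([*W(-.075,-.103),.20],.3)
pose=(arm.read_tool_pos(),arm.read_eef_rot());im=snapshot('wrist');np.save('w4.npy',np.r_[pose[0],pose[1]]);cv2.imwrite('pics/w4raw.png',im)
cv2.imwrite('pics/w4.png',cv2.resize(im,(800,600),interpolation=cv2.INTER_CUBIC));print(arm.read_time(),arm.read_opening())"
```

```text
right hold F 12.955023409980813 depth 10.743589996298383 k 0.8670885036579553 b -0.34030975982203765 excess 3.979689795997908
[[-0.77, -0.19], [0.14, -0.14], [1.1, 0.76], [2.12, 1.21], [3.11, 2.51], [4.12, 3.23], [5.12, 3.96], [5.54, 4.54], [5.95, 4.88], [6.31, 4.97], [6.67, 5.27], [7.02, 5.9], [7.34, 6.13], [7.69, 6.39], [8.06, 6.17], [8.41, 6.96], [8.75, 7.07], [9.07, 7.09], [9.44, 7.74], [9.75, 7.8], [10.12, 8.11], [10.39, 8.88], [10.56, 10.52], [10.68, 12.0], [10.76, 12.85]]
residual -0.43777073807980893 47.5083
48.7083 0.4451954145216442
```

View pics/w4.png

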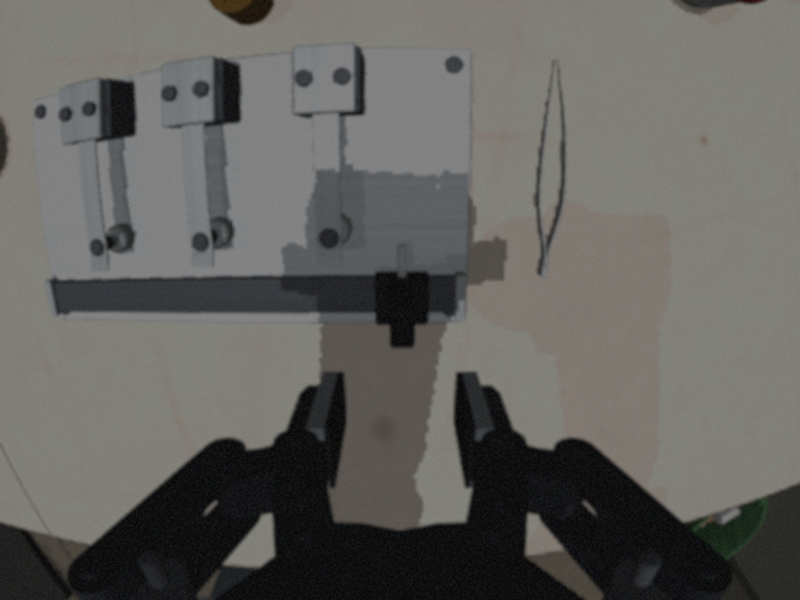

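Right is sound at 0.87 N/mm. The picture shows the fin at (402,310), centred between the pads at (344) and (457). Next I grip the fin and slide it to the middle clip.

```bash
python3 -c "
from h import *
arm.line_to([*W(-.075,-.103),.108],.15);
arm.move_gripper(0.0,20);print(arm.read_opening(),arm.read_ft_force(),arm.read_time())
arm.line_to([*W(-.075,-.001),.108],.08);print(arm.read_ft_force(),arm.read_tool_pos(),W(-.075,0))
arm.move_gripper(.4);arm.line_to([*W(-.075,0),.20],.2)
pose=(arm.read_tool_pos(),arm.read_eef_rot());im=snapshot('wrist');np.save('w5.npy',np.r_[pose[0],pose[1]]);cv2.imwrite('pics/w5raw.png',im)
cv2.imwrite('pics/w5.png',cv2.resize(im[100:260,140:360],(800,582),interpolation=cv2.INTER_CUBIC));print(arm.read_time(),arm.read_opening())"
```

```text
0.13251306998706192 [-0.85082076 -0.88680804  4.67851124] 49.8167
[-0.4076307  -0.02415711  5.99520888] [ 0.5314554  -0.05872025  0.10912668] [ 0.53072223 -0.0578307 ]
52.25 0.4021372939802846
```

View pics/w5.png

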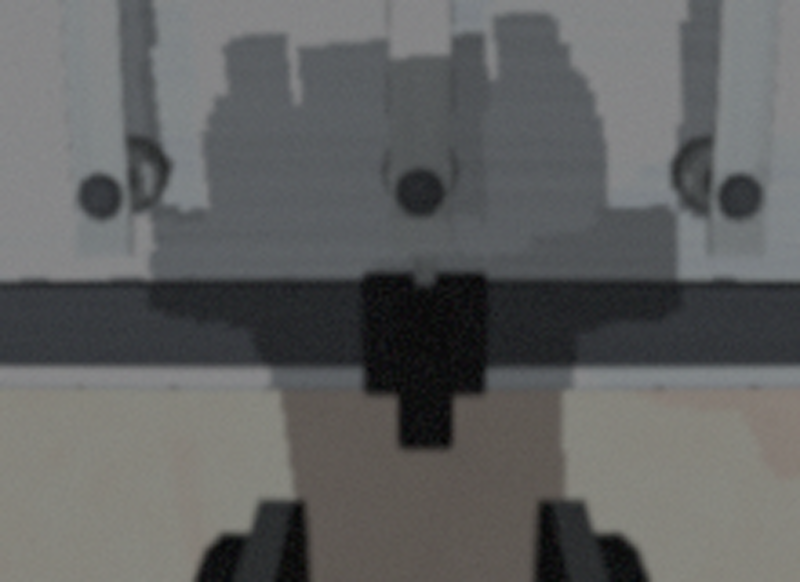

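The pointer foot and needle (424) line up with the middle rivet (419), about 1 mm off. The gripper is clear of everything.

```bash
python3 -c "
from station import arm,ticket
print(arm.read_time(),arm.read_ft_force());ticket.finish_job()"
```

```text
52.25 [-0.03660111  0.70158329 -1.13638988]
the job is handed in; nothing more can be done
```

I pressed the clips in order (left, middle, right), found the middle one soft, and slid the pointer to it. One check failed: the left press went past the allowed force.

| Clip | Stiffness (N/mm) | Force beyond the spring at the stop (N) | Verdict |
|---|---|---|---|
| Left | about 0.82 | about 11 | sound |
| Middle | 0.41 | 4.9 | soft |
| Right | 0.87 | 4.0 | sound |

- **Failed check:** the left press held about 19 N in total, roughly 11 N beyond the spring against the limit of about 10 N. A unit error in my stop rule (metres instead of millimetres) made it stop too late. I fixed it before pressing the other two.
- **Left stiffness:** it comes from the unloading curve, because the error also lost the pressing record.
- **Pointer:** the last wrist picture shows it within about 1 mm of the middle rivet.
- **End state:** I released the pointer, raised the gripper clear and handed in at 52 s. The arm was never sent near the dish, forceps or bottle, but I took no final picture of them.

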